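# Zero the cell counter and log the first cell

## Robot

A 7-joint arm with a two-finger parallel gripper is mounted at the origin on the work surface. World frame = base frame: x ahead of the robot, y to its left, z up, the work surface at z = 0. Lengths are in m, angles in rad, forces in N, time in s.
With the tool pointing down it reaches from about 0.425 to 0.925 m from the base axis. Payload 6.8 kg.
Tool frame: the origin (TCP) lies at the very end of the fingers, on their centre line; the grasp point (between the pads) lies 19 mm behind it; z points along the fingers, y is the direction in which the jaws open and shut (so a half turn about z gives the same grasp; the last joint's range is limited). The gripper opens to 85 mm and grips with 20 to 120 N. Pads are 22 mm wide; open, the fingers measure 114 mm over their backs; the gripper's body (76 mm by 85 mm) begins 54 mm behind the grasp point. The pads swing forward as they close: fully open they stand 13 mm farther back than shut.
Start: joints at [-1.314, 0.477, 0.022, 1.555, -0.011, 1.109, -0.083], TCP at [0.241, 0.631, 0.231] pointing down, gripper open.
Joint ranges: [-2.96, 2.96], [-0.34, 2.1], [-1.41, 1.46], [0.24, 2.44], [-1.37, 4.51], [0.17, 1.92], [-2.96, 2.96]. Speed limits (rad/s): [2.39, 2.39, 3.14, 3.14, 3.14, 3.14, 3.14].

## Interface

Orientations are given as a unit quaternion [w, x, y, z].
In Python, from station import bot gives the robot as it stands.
- The arm moves only by the tool move_arm, never from a script. Its argument "commands" is text: rows parted by semicolons, each of 7 numbers parted by spaces: the opening, from 0 (shut) to 1 (fully open), then the shift along the tool's x, y, z in cm, then the turn, a rotation vector about the tool's x, y, z in degrees. In form: gripper tx ty tz rx ry rz; .... A call has 1 to 12 rows; each row shifts and turns the commanded pose from where the row before left it, along the tool's axes as they then stand; what a row does not reach is not made up. A row lasts 1/12 s, in which the tool goes at most 41.7 mm and 7.16 degrees, less where a joint would pass 70% of its speed; a pose out of reach is approached as far as the arm can. A call with a gripper value outside its range is refused whole. The fingers move at their own pace and stop on an object; "force" is the grip in N (left out, the last holds). Time passes only in rows, so rows that do not move let the fingers close. It gives the time, the measured TCP pose, the force and the opening at its end, in the units of the state.
- bot.get_obs(): the state, without advancing time (a new reading comes with each control period).
- bot.read_camera(name): name is "scene" or "top" or "wrist"; returns a dict with "img" (420x560x3 uint8, red, green, blue), "K" (3x3 intrinsics, pixels), "distortion" ([k1, k2, p1, p2, k3] as OpenCV has them; the pictures are not rectified), "rvec" (rotation vector, rad) and "tvec" (3), from world to camera coordinates, as OpenCV has them; the wrist camera has in their place "hand_eye" (4x4, takes a point from camera to tool coordinates, whose origin is the TCP and whose axes are the flange's). Camera axes: x right, y down, z forward; pixel columns grow to the right and rows downward; lengths in m; the calibration is good to about 2 mm. A picture is of the moment at which its call begins: read the wrist's pose just before it. There is no depth.
- bot.hand_in(): hands the job in, once; it reports no verdict.
The state is a dict: "t": time; "q": joint angles; "joint_vel": joint speeds; "joint_torque": joint torques, N m; "eef_pos": TCP position; "tool_rot": TCP orientation; "contact_force": force on the tool from outside, world axes, zero at the start; "torque": the same for the moment, N m; "gripper_width": opening from 0.0 (shut) to 1.0 (fully open).
Only numpy, scipy, OpenCV 4.12 (cv2) and the standard library are available. Lean on these libraries where they do the work, as an engineer would, in place of code of your own. Each camera call takes 0.05 s, during which the arm holds its last target. There are 200 camera calls.

## Task

Start a new count on the cell counter beside the microscope: reach the closed fingertips into the square well, gently press the sunken reset key all the way down, hold it there for a good second until it clears, and let it come back up. Then log the first cell by pressing the leftmost count key fully down and letting it go. Press no other key, do not shove, lift or carry the counter or anything standing around it, and finish clear of everything.

Things in the scene. Friction and masses are not known exactly. Their poses are not given: they have to be found in the camera images.
- counter: White desktop cell counter, loose on rubber feet, 2 to 2.9 kg, slips at 10 to 20 N sideways. 190 mm deep (x) by 320 wide (y). Origin: centre of its underside, on the bench; x to its rear, y to the user's left, z up. Flat deck 62 mm above the bench; rear hump with display (x from +45 mm) 90 mm. Row of five count keys at left and middle; at right two dark wells, the rear one square, the front one round.
- reset_top (a point): Centre of the top of the reset key: square, white, 22 x 22 mm, alone in the square well (44 x 44 mm, sides along the counter's x and y, floor 30 mm below the deck). Key top 20 mm below the deck (42 above the bench) when up. At (+4, -105) mm from the counter's origin. Moves with the key; axes as the counter's.
- reset (a joint): Travel of the reset key, m: 0 up, 0.005 fully down. Springs back up by itself; about 2 N starts it, about 4 N puts it fully down.
- standby_top (a point): Centre of the top face of the standby key, a round white key 22 mm across at the bottom of the round well (44 mm diameter), top 20 mm below the deck; at (-60, -105) mm from the counter's origin. Not to be pressed.
- standby (a joint): Travel of the standby key, m: 0 up, 0.005 fully down; same spring as the reset key.
- count1_top (a point): Centre of the top of the leftmost count key (farthest from the wells): grey cap 52 mm long (counter x), 28 wide (counter y), top 10 mm above the deck (72 above the bench) when up; at (-35, +128) mm from the counter's origin. The row runs to the right (counter -y), 37 mm from centre to centre, 9 mm gaps. Moves with the key; axes as the counter's.
- count1 (a joint): Travel of the leftmost count key, m: 0 up, 0.004 fully down. Springs back up; about 1.5 N starts it, about 3 N puts it fully down.
- count2 (a joint): Travel of count key 2 from the left, m: 0 up, 0.004 fully down; like the leftmost key, centre at (-35, +91) mm from the counter's origin. Not to be pressed.
- count3 (a joint): Travel of count key 3 from the left, m: 0 up, 0.004 fully down; like the leftmost key, centre at (-35, +54) mm from the counter's origin. Not to be pressed.
- count4 (a joint): Travel of count key 4 from the left, m: 0 up, 0.004 fully down; like the leftmost key, centre at (-35, +17) mm from the counter's origin. Not to be pressed.
- count5 (a joint): Travel of count key 5 from the left, m: 0 up, 0.004 fully down; like the leftmost key, centre at (-35, -20) mm from the counter's origin. Not to be pressed.
- slidebox: Blue closed microscope-slide box, 100 x 82 x 36 mm, loose beside or behind the counter; a bystander. Origin: centre of its underside.
- oil: Small amber dropper bottle with black cap, 38 mm diameter, 68 mm tall, loose beside or behind the counter; a bystander. Origin: centre of its underside.
- dishes: Two stacked clear petri dishes with yellowish fill, 92 mm diameter, 30 mm tall together, loose beside or behind the counter; a bystander. Origin: centre of the underside.

How it is judged:
On the way, in this order (a step that is already met when the one before it is completed fails the run):
1. the sunken reset key is held fully down (at least 4 of its 5 mm) for 0.8 s (value of joint reset above 0.004 m), for 0.8 s.
2. the reset key is let up again (value of joint reset below 0.001 m), for 0.05 s.
3. then the leftmost count key is pressed fully down (at least 3 of its 4 mm), the reset key being up (value of joint count1 above 0.003 m and value of joint reset below 0.001 m), for 0.05 s.
At the end, for the whole second after the job is handed in: All keys are up (within 1 mm), the counter stands level and at rest within 20 mm of where it was, and the slide box, bottle and dishes stand upright and at rest within 20 mm of where they were (value of joint each of reset, count1, count2, count3, count4, count5, standby below 0.001 m and distance of each of counter, slidebox, oil, dishes from where it was at the start of the episode below 0.02 m and angle between counter's own z axis and vertical below 0.05 rad and linear speed of counter below 0.01 m/s and angle between each of slidebox, oil, dishes's own z axis and vertical below 0.1 rad and linear speed of each of slidebox, oil, dishes below 0.02 m/s); the robot touches nothing.
It fails at once if another count key or the standby key is pressed (more than 2 mm) (value of joint any of count2, count3, count4, count5, standby above 0.002 m).
It fails at once if the counter is shoved or carried (more than 20 mm), lifted (more than 10 mm) or tipped (more than 0.1 rad) (distance of counter from where it was at the start of the episode above 0.02 m or height (world z) of counter above 0.01 m or angle between counter's own z axis and vertical above 0.1 rad).
It fails at once if the slide box, bottle or dishes are shoved, lifted or carried (more than 20 mm) (distance of any of slidebox, oil, dishes from where it was at the start of the episode above 0.02 m).
It fails at once if the counter or its keys are pressed roughly (more than 40 N) (contact force between the fingers and counter above 40 N).
It also fails if it takes over 45 s, if anything falls off the work surface, if the arm or the gripper's body presses on something with over 40 N, if the wrist force passes 120 N, or if a joint passes its speed limit or range.

## Working session

There is one attempt and no reset: what is moved stays moved. The work goes in short steps, Python scripts to look and compute and a tool call to move; the robot and the scene stay as the last step left them, time stands still between calls to the robot, and variables do not carry over. Pictures are saved under pics/ and viewed, about 8 in all and at most 12, crops included, and the job is handed in when it is done.

Besides the shell and the picture viewer there is one more tool, called after "Request:" in YAML: its name, and indented under it one key for each argument. move_arm: Moves the arm, as the interface text tells. Its arguments: {"type":"object","properties":{"commands":{"type":"string"},"force":{"type":"number"}},"required":["commands"]}

```bash
ls; mkdir -p pics; python3 - <<'E'
from station import bot
import cv2
o=bot.get_obs(); print({k:o[k] for k in('t','eef_pos','tool_rot','contact_force','gripper_width')})
for n in('top','scene'):
    c=bot.read_camera(n); cv2.imwrite(f'pics/{n}0.png',c['img'][:,:,::-1]); print(n,c['K'],c['distortion'],c['rvec'],c['tvec'])
E
```

```text
pics
{'t': 0.0, 'eef_pos': array([0.24062851, 0.63003308, 0.2303382 ]), 'tool_rot': array([-9.80979155e-05,  1.81391777e-01,  9.83410511e-01, -8.83044914e-04]), 'contact_force': array([ 1.00243411, -0.24032315,  0.23012794]), 'gripper_width': 0.9972278274558458}
top [[528.10044149   0.         277.61002014]
 [  0.         528.10044149 207.3895396 ]
 [  0.           0.           1.        ]] [-0.13407297  0.          0.          0.          0.        ] [ 2.1767045  -2.17367326  0.09014959] [0.03047148 0.66011412 1.15860847]
scene [[521.42690402   0.         283.07933706]
 [  0.         521.42690402 211.1901562 ]
 [  0.           0.           1.        ]] [-0.06683482  0.          0.          0.          0.        ] [ 1.32358556  2.17195986 -0.97198516] [ 0.24886364 -0.3093379   1.81617605]
```

View pics/top0.png

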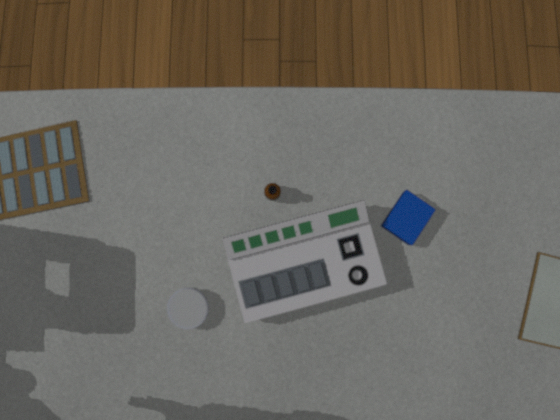

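View pics/scene0.png

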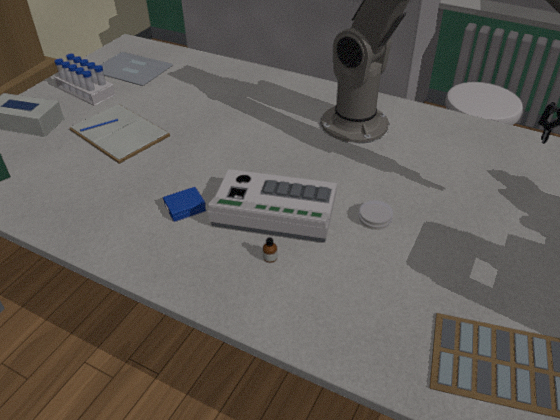

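The top view shows the counter with the square well at about (350,246), the round well at (358,275), and the leftmost key at (250,292). The oil bottle is at (272,191), the slide box at (408,217) and the dishes at (187,308). The scene view agrees.

```bash
cat > h.py <<'E'
import numpy as np, cv2
from station import bot
from scipy.spatial.transform import Rotation as R
def ray(c,uv,z,T=None):
    p=cv2.undistortPoints(np.array(uv,float).reshape(-1,1,2),c['K'],np.array(c['distortion']))[:,0]
    d=np.c_[p,np.ones(len(p))]
    if T is None:
        r=cv2.Rodrigues(np.array(c['rvec']))[0]; o=-r.T@np.array(c['tvec']).ravel(); d=d@r
    else: o=T[:3,3]; d=d@T[:3,:3].T
    return o+d*((z-o[2])/d[:,2])[:,None]
def wristT(c,o):
    w,x,y,z=o['tool_rot']; T=np.eye(4); T[:3,:3]=R.from_quat([x,y,z,w]).as_matrix(); T[:3,3]=o['eef_pos']
    return T@c['hand_eye']
def rects(mask,amin,amax):
    out=[]
    for k in cv2.findContours(mask.astype(np.uint8),cv2.RETR_EXTERNAL,cv2.CHAIN_APPROX_NONE)[0]:
        a=cv2.contourArea(k)
        if amin<a<amax: out.append((cv2.minAreaRect(k),a))
    return out
def tool(o,target):  # world vector -> tool axes, cm
    w,x,y,z=o['tool_rot']; return R.from_quat([x,y,z,w]).inv().apply(target-o['eef_pos'])*100
E
python3 - <<'E'
from h import *
c=bot.read_camera('top'); im=c['img'].astype(int)
for th in (50,):
  m=(im.max(2)<th); m[:200]=0; m[340:]=0; m[:,:225]=0; m[:,400:]=0
  for r,a in rects(m,60,3000): print(th,r,a,ray(c,[r[0]],.062)[0].round(4))
g=im.max(2); m=(g>60)&(g<115)&(im[:,:,2]>=im[:,:,0]); m[:255]=0;m[315:]=0;m[:,:236]=0;m[:,335:]=0
for r,a in rects(m,80,5000): print('key',r,a,ray(c,[r[0]],.072)[0].round(4), ray(c,cv2.boxPoints(r),.072)[:,:2].round(3).tolist())
E
```

```text
50 ((357.5, 274.5), (17.0, 17.0), 0.0) 224.5 [ 0.5111 -0.1424  0.062 ]
50 ((350.107666015625, 246.56153869628906), (19.382978439331055, 19.207569122314453), 74.74488067626953) 332.5 [ 0.5718 -0.1267  0.062 ]
key ((284.5939636230469, 283.03387451171875), (28.90513038635254, 89.36544036865234), 74.82708740234375) 2444.5 [0.4934 0.016  0.072 ] [[0.498, 0.117], [0.548, -0.069], [0.489, -0.085], [0.438, 0.1]]
```

Request:
move_arm:
  commands: "0 0 0 0 0 0 6.75;0 0 0 0 0 0 6.75;0 0 0 0 0 0 6.75;0 0 0 0 0 0 6.75;0 0 0 0 0 0 6.75;0 0 0 0 0 0 6.75;0 0 0 0 0 0 6.75;0 0 0 0 0 0 6.75;0 -2 0.3 0 0 0 0;0 -3.4 0.5 0 0 0 0;0 -3.4 0.5 0 0 0 0;0 -3.4 0.5 0 0 0 0"
  force: 20

```text
t: 1.15
eef_pos: [0.2901, 0.5161, 0.2308]
tool_rot: [0.0, 0.608, 0.794, -0.0]
contact_force: [1.2, 0.7, 0.1]
gripper_width: -0.001
```

Request:
move_arm:
  commands: "0 -3.4 0.5 0 0 0 0;0 -3.4 0.5 0 0 0 0;0 -3.4 0.5 0 0 0 0;0 -3.4 0.5 0 0 0 0;0 -3.4 0.5 0 0 0 0;0 -3.4 0.5 0 0 0 0;0 -3.4 0.5 0 0 0 0;0 -3.4 0.5 0 0 0 0;0 -3.4 0.5 0 0 0 0;0 -3.4 0.5 0 0 0 0;0 -3.4 0.5 0 0 0 0;0 -3.4 0.5 0 0 0 0"

```text
t: 2.15
eef_pos: [0.4544, 0.1375, 0.2314]
tool_rot: [-0.0, 0.608, 0.794, 0.0]
contact_force: [0.9, 0.5, 0.1]
gripper_width: 0.002
```

Request:
move_arm:
  commands: "0 -3.4 0.5 0 0 0 0;0 -3.4 0.5 0 0 0 0;0 -3.4 0.5 0 0 0 0;0 -3.4 0.5 0 0 0 0;0 -3.4 0.5 0 0 0 0;0 -3.4 0.5 0 0 0 0;0 -3.4 0.5 0 0 0 0;0 -2.5 0.5 0 0 0 0;0 -1 0 0 0 0 0;0 0 0 0 0 0 0;0 0 0 0 0 0 0"

```text
t: 3.07
eef_pos: [0.5634, -0.1134, 0.2309]
tool_rot: [-0.001, 0.608, 0.794, -0.0]
contact_force: [-0.6, 0.7, 0.5]
gripper_width: 0.001
```

```bash
python3 - <<'E'
from h import *
o=bot.get_obs(); c=bot.read_camera('wrist'); cv2.imwrite('pics/w1.png',c['img'][:,:,::-1])
T=wristT(c,o); print(o['t'],o['eef_pos'],T.round(3),o['contact_force'],o['gripper_width'],c['K'][0,0])
x,y=o['tool_rot'][1:3];print(np.degrees(2*np.arctan2(y,x)))
E
```

```text
3.0667 [ 0.56335831 -0.1134103   0.23085312] [[ 0.965  0.246  0.085  0.541]
 [ 0.261 -0.912 -0.316 -0.033]
 [-0.     0.328 -0.945  0.373]
 [ 0.     0.     0.     1.   ]] [-0.59051579  0.66960223  0.51919982] 0.0007560209108138815 341.830228841664
105.06650757897467
```

View pics/w1.png

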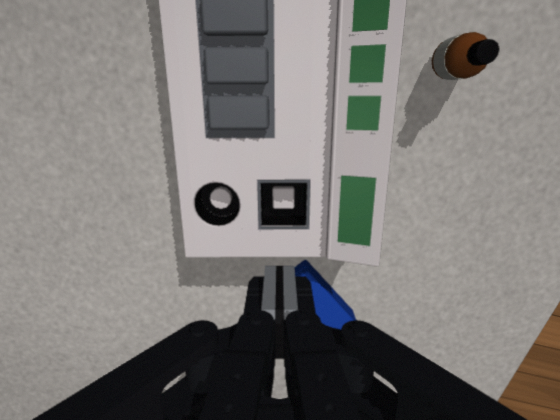

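The wrist view shows the square well at about (284,204) with its white key at (284,197), the round well at (217,204), and the closed narrow fingertips at (280,290).

```bash
cat > m.py <<'E'
from h import *
o=bot.get_obs(); c=bot.read_camera('wrist'); T=wristT(c,o); im=c['img']
def measure():
    g=im.max(2); m=g<140; m[:165]=0; m[240:]=0; m[:,:250]=0; m[:,320:]=0
    r,a=max(rects(m,300,5000),key=lambda x:x[1]); q=ray(c,cv2.boxPoints(r),.062,T)
    print('well',r,q.mean(0).round(4),'sides',np.linalg.norm(np.diff(q,axis=0),axis=1).round(4),[np.degrees(np.arctan2(*(e[1::-1]))).round(1) for e in np.diff(q,axis=0)])
    x0,y0,w,h=cv2.boundingRect(cv2.boxPoints(r)); s=np.zeros_like(m); s[y0+6:y0+h-6,x0+6:x0+w-6]=1
    for r2,a in rects((g>130)&(s>0),80,5000): 
        p=ray(c,cv2.boxPoints(r2),.042,T); print('key',r2,p.mean(0).round(4),np.linalg.norm(np.diff(p,axis=0),axis=1).round(4))
    return q.mean(0)
w=measure(); print(o['eef_pos'],'to go cm',tool(o,np.r_[w[:2],.042]).round(2))
E
python3 m.py
```

```text
well ((283.0, 205.5), (49.0, 52.0), 90.0) [ 0.571  -0.1289  0.062 ] sides [0.0486 0.0494 0.051 ] [np.float64(15.2), np.float64(-73.2), np.float64(-164.8)]
key ((283.0, 199.5), (17.0, 20.0), 90.0) [ 0.5711 -0.1284  0.042 ] [0.0201 0.018  0.0204]
[ 0.56337212 -0.11231793  0.23087773] to go cm [-1.83  0.32 18.89]
```

Request:
move_arm:
  commands: "0 -0.9 0.15 2 0 0 0;0 -0.9 0.15 3 0 0 0;0 0 0 3 0 0 0;0 0 0 3 0 0 0;0 0 0 2.5 0 0 0;0 0 0 1.5 0 0 0;0 0 0 0 0 0 0;0 0 0 0 0 0 0"

```text
t: 3.83
eef_pos: [0.571, -0.1289, 0.081]
tool_rot: [-0.001, 0.607, 0.794, -0.0]
contact_force: [-0.6, -0.4, 0.6]
gripper_width: -0.001
```

```bash
python3 - <<'E'
from h import *
o=bot.get_obs(); c=bot.read_camera('wrist'); T=wristT(c,o); print(o['t'],o['eef_pos'],o['contact_force'],tool(o,np.array([.571,-.1286,.042])))
cv2.imwrite('pics/w2.png',c['img'][:,:,::-1])
E
```

```text
3.8333 [ 0.5710098  -0.12885751  0.08101961] [-0.59119887 -0.39521136  0.63171567] [0.0203519  0.01105697 3.9019771 ]
```

View pics/w2.png

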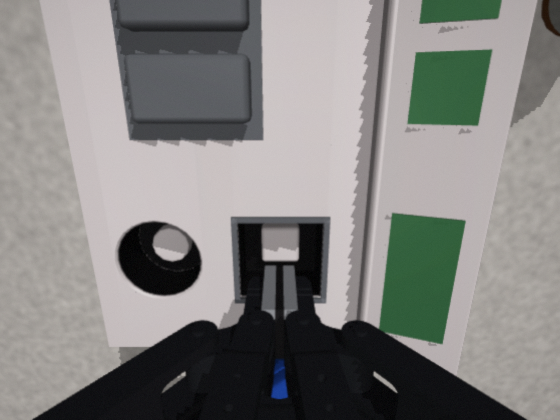

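The fingertips (280,270) sit over the square well, which spans x 233–330 and y 217–303, and its key is at (281,242). I'll descend gently.

Request:
move_arm:
  commands: "0 0 0 1 0 0 0;0 0 0 1 0 0 0;0 0 0 0.8 0 0 0;0 0 0 0.5 0 0 0;0 0 0 0.3 0 0 0;0 0 0 0.2 0 0 0;0 0 0 0 0 0 0;0 0 0 0 0 0 0"

```text
t: 4.55
eef_pos: [0.5716, -0.1307, 0.0434]
tool_rot: [0.0, 0.608, 0.794, 0.0]
contact_force: [0.2, -0.5, 0.1]
gripper_width: 0.001
```

Request:
move_arm:
  commands: "0 0 0 0.2 0 0 0;0 0 0 0.1 0 0 0;0 0 0 0.1 0 0 0;0 0 0 0 0 0 0;0 0 0 0 0 0 0"

```text
t: 4.97
eef_pos: [0.572, -0.1308, 0.0396]
tool_rot: [0.0, 0.608, 0.794, 0.0]
contact_force: [0.9, -1.0, 3.1]
gripper_width: -0.002
```

Request:
move_arm:
  commands: "0 0 0 0.1 0 0 0;0 0 0 0.1 0 0 0;0 0 0 0.05 0 0 0;0 0 0 0 0 0 0;0 0 0 0 0 0 0"

```text
t: 5.38
eef_pos: [0.572, -0.1308, 0.0371]
tool_rot: [0.0, 0.608, 0.794, 0.0]
contact_force: [0.3, -1.2, 5.0]
gripper_width: 0.001
```

Nearly at the bottom. I'll press a little further until the force shows the stop.

Request:
move_arm:
  commands: "0 0 0 0.05 0 0 0;0 0 0 0.05 0 0 0;0 0 0 0 0 0 0;0 0 0 0 0 0 0"

```text
t: 5.72
eef_pos: [0.572, -0.1308, 0.037]
tool_rot: [0.0, 0.608, 0.794, 0.001]
contact_force: [-2.0, -0.2, 13.9]
gripper_width: -0.0
```

The stop is firm: 14 N with no further travel. I'll hold for over 1.2 s, then release and rise.

Request:
move_arm:
  commands: "0 0 0 0 0 0 0;0 0 0 0 0 0 0;0 0 0 0 0 0 0;0 0 0 0 0 0 0;0 0 0 0 0 0 0;0 0 0 0 0 0 0;0 0 0 0 0 0 0;0 0 0 0 0 0 0;0 0 0 0 0 0 0;0 0 0 0 0 0 0;0 0 0 0 0 0 0;0 0 0 0 0 0 0"

```text
t: 6.72
eef_pos: [0.572, -0.1307, 0.037]
tool_rot: [0.0, 0.608, 0.794, 0.001]
contact_force: [-1.6, 0.5, 14.0]
gripper_width: -0.001
```

Request:
move_arm:
  commands: "0 0 0 0 0 0 0;0 0 0 0 0 0 0;0 0 0 -0.3 0 0 0;0 0 0 -0.5 0 0 0;0 0 0 -1 0 0 0;0 0 0 -2 0 0 0;0 0 0 -3 0 0 0;0 0 0 -3 0 0 0;0 0 0 -3 0 0 0;0 0 0 -2 0 0 0;0 0 0 0 0 0 0;0 0 0 0 0 0 0"

```text
t: 7.72
eef_pos: [0.5716, -0.1303, 0.1848]
tool_rot: [0.0, 0.608, 0.794, 0.001]
contact_force: [-0.0, -0.1, -1.1]
gripper_width: 0.005
```

```bash
python3 m.py; python3 - <<'E'
from h import *
o=bot.get_obs(); print(o['t'],o['eef_pos'],o['contact_force'])
for t in ((-.039,.233),):
  for yaw in (14.5,15,15.5):
    d=R.from_euler('z',yaw,degrees=True).apply([*t,0]); p=np.array([.571,-.1287,.1])+d
    print(yaw,p.round(4),tool(o,p).round(2))
E
```

```text
well ((280.0, 199.5), (59.0, 60.0), 90.0) [ 0.5714 -0.1284  0.062 ] sides [0.0473 0.0501 0.0501] [np.float64(15.1), np.float64(-73.1), np.float64(-164.9)]
key ((279.5, 193.5), (21.0, 23.0), 90.0) [ 0.5711 -0.1286  0.042 ] [0.0197 0.0189 0.0202]
[ 0.5715986  -0.13025608  0.18483631] to go cm [1.800e-01 1.000e-02 1.428e+01]
7.7667 [ 0.57083562 -0.13002708  0.18356794] [-0.46158281  0.69520975 -0.17726701]
14.5 [0.4749 0.0871 0.1   ] [23.46 -3.59  8.38]
15 [0.473  0.0863 0.1   ] [23.42 -3.79  8.38]
15.5 [0.4712 0.0854 0.1   ] [23.39 -4.    8.38]
```

The counter hasn't moved. Moving above the leftmost count key.

Request:
move_arm:
  commands: "0 2.6 -0.4 0 0 0 0;0 2.6 -0.4 0 0 0 0;0 2.6 -0.4 0 0 0 0;0 2.6 -0.4 0 0 0 0;0 2.6 -0.4 0 0 0 0;0 2.6 -0.4 0 0 0 0;0 2.6 -0.4 0 0 0 0;0 2.6 -0.5 0 0 0 0;0 2.6 -0.5 0 0 0 0;0 0 0 3 0 0 0;0 0 0 3 0 0 0;0 0 0 0 0 0 0"

```text
t: 8.77
eef_pos: [0.4689, 0.0852, 0.1187]
tool_rot: [-0.003, 0.607, 0.794, -0.005]
contact_force: [-0.4, -0.1, 0.1]
gripper_width: 0.004
```

```bash
python3 - <<'E'
from h import *
o=bot.get_obs(); c=bot.read_camera('wrist'); T=wristT(c,o); print(o['t'],o['eef_pos'],o['contact_force'],tool(o,np.array([.473,.0863,.072])))
cv2.imwrite('pics/w3.png',c['img'][:,:,::-1])
E
```

```text
8.7667 [0.46893837 0.08523009 0.11873261] [-0.40190654 -0.07480267  0.05610726] [2.79160372e-03 4.70561998e-01 4.66844181e+00]
```

View pics/w3.png

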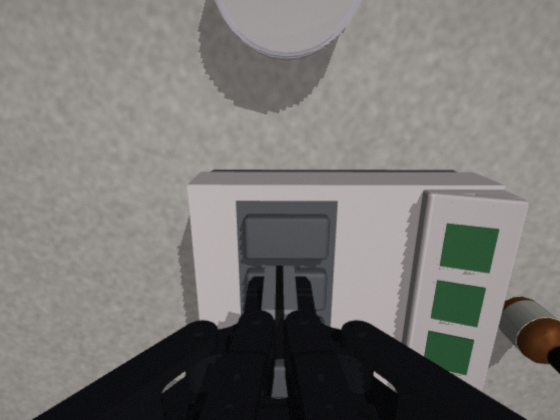

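The leftmost key spans about x 243–329 and y 214–262, and key 2 starts at row ~268. I'll check its centre by ray.

```bash
python3 - <<'E'
from h import *
o=bot.get_obs(); c=bot.read_camera('wrist'); T=wristT(c,o)
q=ray(c,[[243,214],[329,214],[329,262],[243,262]],.072,T); print(q.round(4),q.mean(0).round(4),np.linalg.norm(np.diff(q,axis=0),axis=1).round(4),tool(o,q.mean(0)).round(2),o['eef_pos'])
E
```

```text
[[0.4445 0.0943 0.072 ]
 [0.4937 0.1078 0.072 ]
 [0.5035 0.0775 0.072 ]
 [0.4517 0.0633 0.072 ]] [0.4733 0.0857 0.072 ] [0.051  0.0318 0.0537] [0.03 0.35 4.89] [0.47043451 0.08466801 0.12092934]
```

Request:
move_arm:
  commands: "0 0.1 0.3 1 0 0 0;0 0 0 1 0 0 0;0 0 0 1 0 0 0;0 0 0 0.6 0 0 0;0 0 0 0.3 0 0 0;0 0 0 0.2 0 0 0;0 0 0 0 0 0 0;0 0 0 0 0 0 0"

```text
t: 9.53
eef_pos: [0.4766, 0.0872, 0.0829]
tool_rot: [0.0, 0.608, 0.794, 0.0]
contact_force: [-0.2, 0.1, 0.8]
gripper_width: 0.0
```

Request:
move_arm:
  commands: "0 0 0 0.4 0 0 0;0 0 0 0.3 0 0 0;0 0 0 0.2 0 0 0;0 0 0 0.2 0 0 0;0 0 0 0.1 0 0 0;0 0 0 0.1 0 0 0;0 0 0 0 0 0 0;0 0 0 0 0 0 0"

```text
t: 10.2
eef_pos: [0.4764, 0.0873, 0.0698]
tool_rot: [-0.0, 0.608, 0.794, -0.0]
contact_force: [-1.4, -0.2, 2.3]
gripper_width: 0.001
```

Request:
move_arm:
  commands: "0 0 0 0.1 0 0 0;0 0 0 0.1 0 0 0;0 0 0 0.05 0 0 0;0 0 0 0.05 0 0 0;0 0 0 0 0 0 0;0 0 0 0 0 0 0;0 0 0 0 0 0 0"

```text
t: 10.78
eef_pos: [0.4765, 0.0872, 0.0678]
tool_rot: [-0.0, 0.608, 0.794, 0.0]
contact_force: [-5.2, -0.9, 18.4]
gripper_width: 0.0
```

The key is at its stop (18 N, 4.2 mm of travel). Releasing and rising.

Request:
move_arm:
  commands: "0 0 0 -0.3 0 0 0;0 0 0 -0.5 0 0 0;0 0 0 -1 0 0 0;0 0 0 -2 0 0 0;0 0 0 -3 0 0 0;0 0 0 -3 0 0 0;0 0 0 -3 0 0 0;0 0 0 -2 0 0 0;0 0 0 0 0 0 0;0 0 0 0 0 0 0;0 0 0 0 0 0 0"

```text
t: 11.7
eef_pos: [0.4759, 0.0872, 0.2144]
tool_rot: [-0.0, 0.608, 0.794, -0.0]
contact_force: [-1.0, -0.9, 0.5]
gripper_width: 0.001
```

```bash
python3 - <<'E'
from h import *
o=bot.get_obs(); print(o['t'],o['eef_pos'],o['contact_force'])
a=cv2.imread('pics/scene0.png'); c=bot.read_camera('scene'); b=c['img'][:,:,::-1]
cv2.imwrite('pics/s1.png',np.hstack([a[150:290,130:430],b[150:290,130:430]]))
E
```

```text
11.7 [0.47593916 0.08717186 0.21442472] [-1.02083301 -0.88279314  0.45068139]
```

View pics/s1.png

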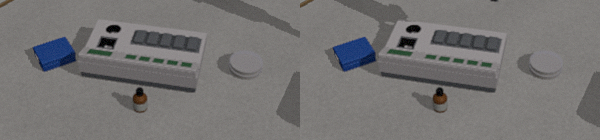

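The before and after crops match: the counter, box, bottle and dishes haven't moved, and the arm is clear.

```bash
python3 -c "
from station import bot
print(bot.hand_in())"
```

```text
the job is handed in; nothing more can be done
None
```

I reset the counter, logged the first cell and handed the job in after about 12 s of robot time. No verdict was reported.

- **Reset key:** I pressed it with the closed fingertips to a firm stop at about 14 N, with the tip at z = 37 mm (5 mm of travel). I held it there for at least 1.2 s and then released it. A wrist picture afterwards showed the well and key in the same place.
- **Leftmost count key:** I pressed it to its stop at about 18 N, with the tip at z = 67.8 mm (about 4.2 mm of travel), then released it. The tip sat about 3 mm off centre along the key's long side, which stayed well on the cap.
- **Last checks:** The arm finished 0.21 m above the bench with only sensor noise on the force reading. Before and after scene pictures showed the counter, slide box, bottle and dishes unmoved.

The one mismatch was the square well measuring about 49 mm instead of 44 mm, because the colour mask included its grey rim. The well and key centres still agreed to within about 1 mm. Key travel was judged only from tip height and force, since the joint values can't be read.

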